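Set the stop on a cheese portioning board and bring the cheese up to it

TASK

Get the cheese board ready for cutting. First push the end stop along its rail until it clicks into the notch that belongs to the middle one of the three portion lines beside the cutting groove; then push the long cheese square against the rail and along it until its cut end rests against the stop, without knocking the stop out of its notch. Only push with the fingers: pick nothing up, leave everything else where it stands, and move clear at the end.

Things in the scene. Friction and masses are not known exactly. Their poses are not given: they have to be found in the camera images.
- board: Fixed wooden cheese portioning board, top 20 mm above the worktop. Axes: x from its near long edge to the rail at its back, y along the rail (positive to the robot's left at yaw 0), z up. Origin on the worktop under the cutting line, a dark groove across the board with a slit in the rail, at y = 0. The board runs from x = -100 to +85 and y = -210 to +270 mm.
- lane (a point): Point on the rail's near face (the fence the cheese belongs against), at the cutting line and the board's top, board x = 50 mm; axes as the board's. The aluminium rail stands on the whole length of the board, x = 50 to 72 mm, its top 50 mm above the worktop, with three 12 mm wide notches in the top.
- middle_line (a point): Point on the middle one of three dark portion lines scored across the board at board y = -35, -65 and -95 mm (this point: x = 0, y = -65 mm, on the board's top). Each line has its own notch in the rail; with the end stop in the middle notch, its stop face stands exactly over this line.
- bow_end (a point): End of the wooden handle of the wire cutting bow (fixed; leave alone). The steel bow lies thrown back behind the rail in the upright plane over the cutting line, from its hinge just behind the rail (46 mm above the worktop) up to this point, about 210 mm behind the fence and 150 mm above the worktop.
- end_stop (a joint): Travel of the end stop in m, growing towards board -y (away from the cheese); the stop face is at board y = -(0.012 + value). Range 0 to 0.110, start 0 to 0.040. Notches at 0.023, 0.053 (middle), 0.083. It slides with about 1 N; within 4 mm of a notch a spring ball pulls it to the notch's centre; about 10 N pushes it out again.
- stop_face (a point): On the end stop: middle of the left face (board +y side) of its thumb tab, 80 mm above the worktop; axes as the board's. The tab is a steel plate above the rail, board x = 48 to 78 mm, 52 to 102 mm above the worktop, 8 mm thick in y; the black saddle behind it (board -y side) is 44 mm long.
- stop_plate (a point): On the end stop: middle of the left face of the plate that reaches across the board in front of the rail, flush with the tab's left face. Plate: board x = -4 to 48 mm, 23 to 73 mm above the worktop, 8 mm thick in y. The cheese rests against this face; its bare right face serves to push the stop back.
- cheese: Long loose bar of cheese, 50 (its x) x 140 (its y) x 45 mm (height), about 0.33 kg, lying on the board left of the cutting line, within 0.1 rad of parallel to the rail and some 9 to 27 mm off it. Origin at the centre of its underside; its pale cut end is at its own y = -70 mm, towards the stop. About 2 N pushes it along.
- cut_portion: A short piece of the same cheese cut before, 50 x 65 x 45 mm, on the near right part of the board; leave it alone. Origin at the centre of its underside.
- prep_bowl: Small bowl, 115 mm wide, 50 mm high, near right of the board; leave alone. Origin under its centre.
- salt_shaker: Glass salt shaker, 44 mm wide, 90 mm high, right of the board; leave alone. Origin under its centre.
- spice_jar: Spice jar, 41 mm wide, 105 mm high, right of the board; leave alone. Origin under its centre.
- lemon: Lemon, 72 x 57 x 58 mm, near left of the board; leave alone.
- garlic: Garlic bulb, 53 mm, left of the board; leave alone.
- mug: Mug, 78 mm wide with its handle, 101 mm high, left of the board; leave alone. Origin under its centre.
- teaspoon: Teaspoon, 130 x 27 x 11 mm, lying right of the board; leave alone.
Mind the look-alikes: they are no part of the job. What is shaped like the cheese but pink is not meant.

How it is judged:
On the way:
1. the end stop rests in its middle notch while the cheese is still at least 20 mm from it (value of joint end_stop between 0.05 and 0.056 m and velocity of joint end_stop between -0.004 and 0.004 m/s and y of cheese in the frame of stop_face above 0.09 m), for 0.3 s.
At the end, for the whole second after the job is handed in: The end stop rests in the middle notch (joint 0.053 m, 3 mm either way); the cheese lies flat on the board at rest, its cut end within 4 mm of the stop face, its long side within 4 mm of the rail and within 0.06 rad of parallel to it (value of joint end_stop between 0.05 and 0.056 m and velocity of joint end_stop between -0.004 and 0.004 m/s and y of cheese in the frame of stop_face between 0.066 and 0.074 m and x of cheese in the frame of lane between -0.029 and -0.021 m and angle between the y axis of cheese and the y axis of board, either way round below 0.06 rad and angle between cheese's own z axis and vertical below 0.06 rad and height (world z) of cheese between 0.016 and 0.024 m and linear speed of cheese below 0.01 m/s); the robot touches nothing.
It fails at once if the cheese is lifted or tipped (height (world z) of cheese above 0.027 m or angle between cheese's own z axis and vertical above 0.2 rad).
It fails at once if the cut portion is moved more than 15 mm (distance of cut_portion from where it was at the start of the episode above 0.015 m).
It fails at once if another thing on the worktop is moved more than 15 mm (distance of any of prep_bowl, salt_shaker, spice_jar, lemon, garlic, mug, teaspoon from where it was at the start of the episode above 0.015 m).
It also fails if it takes over 58 s, if anything falls off the work surface, if the arm or the gripper's body presses on something with over 40 N, if the wrist force passes 120 N, or if a joint passes its speed limit or range.

ROBOT

A 6-joint arm with a two-finger parallel gripper is mounted at the origin on a cart in front of the work surface, level with it; the furniture and walls round the work are solid. World frame = base frame: x ahead of the robot, y to its left, z up, the work surface at z = 0. Lengths are in m, angles in rad, forces in N, time in s.
With the tool pointing down it reaches from about 0.35 to 0.95 m from the base axis. Payload 17.4 kg.
Tool frame: the origin (TCP) lies on the front face of the gripper's body, between the roots of the fingers; the fingertips stand 84 mm ahead of it and the grasp point (between the pads) lies 65 mm ahead of it; z points along the fingers, y is the line along which they close (so a half turn about z gives the same grasp; the last joint's range is limited). The gripper opens to 93 mm and grips with 3 to 60 N. Pads are 15 mm wide; open, the fingers measure 128 mm over their backs; the gripper's body (75 mm by 188 mm) begins 65 mm behind the grasp point.
Start: joints at [-1.179, 0.116, 1.442, -0, 1.584, -0.038], TCP at [0.281, -0.614, 0.303] pointing down, gripper open.
Joint ranges: [-2.83, 2.83], [-0.83, 2.19], [0.07, 2.5], [-1.14, 4.28], [0.01, 3], [-2.97, 2.97]. Speed limits (rad/s): [1.89, 1.89, 2.22, 3.14, 3.14, 3.14].

INTERFACE

Orientations are given as a rotation vector (axis times angle).
In Python, from rig import manip, optics, sign_off gives the robot as it stands.
- The arm moves only by the tool arm_command, never from a script. Its argument "plan" is a list of rows, each a list of 7 numbers: the shift along the tool's x, y, z normalised to -1 to 1, where 1 is 120 mm, then the turn, a rotation vector about the tool's x, y, z normalised to -1 to 1, where 1 is 180 degrees, then the opening, from 0 (shut) to 1 (fully open). A call has 1 to 20 rows; each row is the pose to reach, as a shift and turn from the pose commanded when the call began, along the tool's axes at that moment, turning the shorter way round; what a row does not reach only later rows make up. A row lasts 1/8 s, in which the tool goes at most 62.5 mm and 10.7 degrees, less where a joint would pass 70% of its speed; a pose out of reach is approached as far as the arm can. A call with a number of a shift or a turn outside -1 to 1 is refused whole. A call with a gripper value outside its range is refused whole. The fingers move at their own pace and stop on an object; the grip force is fixed at half the most. Time passes only in rows, so rows that repeat a pose let the fingers close. It gives the time, the measured TCP pose, the force, the opening and the grip force at its end, in the units of the state.
- manip.state(): the state, without advancing time (a new reading comes with each control period).
- optics.capture(name): name is "scene" or "top"; returns a dict with "color" (480x640x3 uint8, blue, green, red), "K" (3x3 intrinsics, pixels), "R" (3x3) and "t" (3): a world point X has camera coordinates R X + t. Camera axes: x right, y down, z forward; pixel columns grow to the right and rows downward; lengths in m; the calibration is good to about 2 mm. A picture is of the moment at which its call begins. There is no depth.
- sign_off(): hands the job in; it is judged then, once.
The state is a dict: "clock": time; "joint_pos": joint angles; "joint_velocities": joint speeds; "effort": joint torques, N m; "eef_pos": TCP position; "orientation": TCP orientation; "force": force on the tool from outside, world axes, zero at the start; "ft_torque": the same for the moment, N m; "grip_width": finger opening in m; "grasp_force": force on a finger pad.
Only numpy, scipy, OpenCV 4.12 (cv2) and the standard library are available. Lean on these libraries where they do the work, as an engineer would, in place of code of your own. Each camera call takes 0.05 s, during which the arm holds its last target. There are 200 camera calls.

## Working session

There is one attempt and no reset: what is moved stays moved. The work goes in short steps, Python scripts to look and compute and a tool call to move; the robot and the scene stay as the last step left them, time stands still between calls to the robot, and variables do not carry over. Pictures are saved under pics/ and viewed, at most 13 in all, crops included, and the job is handed in when it is done.

Besides the shell and the picture viewer there is one more tool, called after "Emit:" by a JSON object that holds its "name" and its "arguments". arm_command: Moves the arm, as the interface text tells. Scaled input: -1 to 1 covers 120 mm each way for a shift and 180 degrees each way for a turn. Its arguments: {"type":"object","properties":{"plan":{"type":"array"}},"required":["plan"]}

```bash
mkdir -p pics; python3 - <<'E'
from rig import manip, optics
import cv2
s=manip.state(); print(s)
for n in("scene","top"):
    c=optics.capture(n); cv2.imwrite(f"pics/{n}0.png",c["color"]); print(n,c["K"],c["R"],c["t"])
E
```

```text
{'clock': 0.0, 'joint_pos': array([-1.17879047e+00,  1.16530811e-01,  1.44226056e+00, -2.81831146e-05,
        1.58402860e+00, -3.77770206e-02]), 'joint_velocities': array([ 8.01580400e-05, -5.11679981e-04, -1.42869094e-04, -3.96397016e-04,
        5.73628447e-04, -9.80454845e-04]), 'effort': array([ 6.46176795e-04, -7.21268249e+01, -6.22606730e+01,  7.80224288e-02,
        2.38590559e-02, -6.83739631e-05]), 'eef_pos': array([ 0.28121456, -0.61351508,  0.30197782]), 'orientation': array([-3.06815923e+00, -6.69660397e-01,  3.83097412e-04]), 'force': array([-0.35984983,  0.3228583 ,  0.89253712]), 'ft_torque': array([ 0.06797465, -0.01439975, -0.00900574]), 'grasp_force': 0.0, 'grip_width': 0.09288887651092172}
scene [[465.44479866   0.         307.40912208]
 [  0.         465.44479866 248.06827036]
 [  0.           0.           1.        ]] [[-0.82263523 -0.56826762 -0.01852529]
 [-0.40472464  0.60814949 -0.68289982]
 [ 0.399336   -0.55427981 -0.73027711]] [0.51453172 0.25518168 1.40603313]
top [[617.94171634   0.         323.91053574]
 [  0.         617.94171634 238.10765912]
 [  0.           0.           1.        ]] [[-0.17804976 -0.98401965 -0.00190139]
 [-0.91531929  0.16632774 -0.36677743]
 [ 0.36123245 -0.06356425 -0.93030678]] [0.18392385 0.53675761 1.77623862]
```

View pics/top0.png

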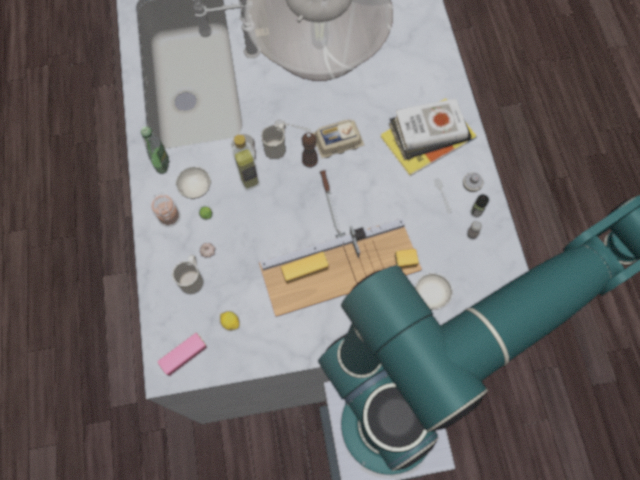

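View pics/scene0.png

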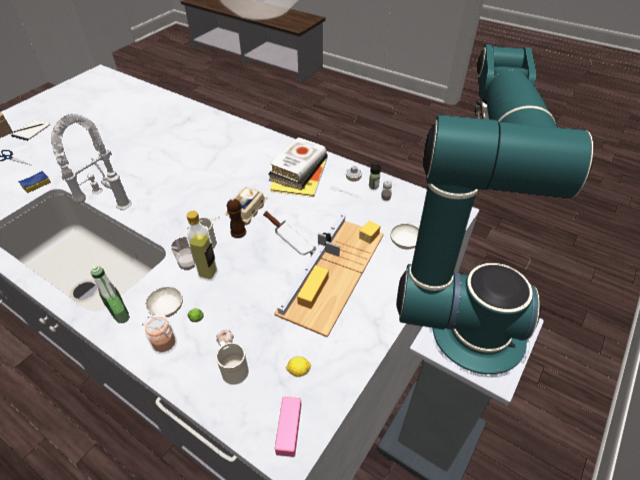

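The top view shows the board around (345,265), with the rail from (262,265) to (404,223), the cheese at (305,267) and the stop at (356,240). The scene view shows the cheese at (313,287) and the stop at (325,243). Next I'll enlarge both.

```bash
python3 - <<'E'
import cv2,numpy as np
a=cv2.imread("pics/top0.png")[205:320,250:430]; b=cv2.imread("pics/scene0.png")[205:340,265:400]
cv2.imwrite("pics/ct.png",cv2.resize(a,None,fx=4.4,fy=4.4,interpolation=cv2.INTER_CUBIC))
cv2.imwrite("pics/cs.png",cv2.resize(b,None,fx=4.4,fy=4.4,interpolation=cv2.INTER_CUBIC))
E
```

```text
(no output)
```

View pics/ct.png

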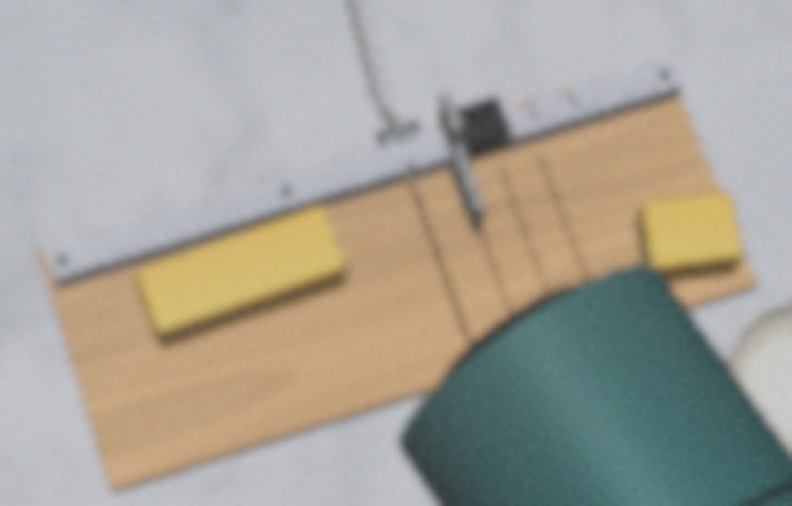

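View pics/cs.png

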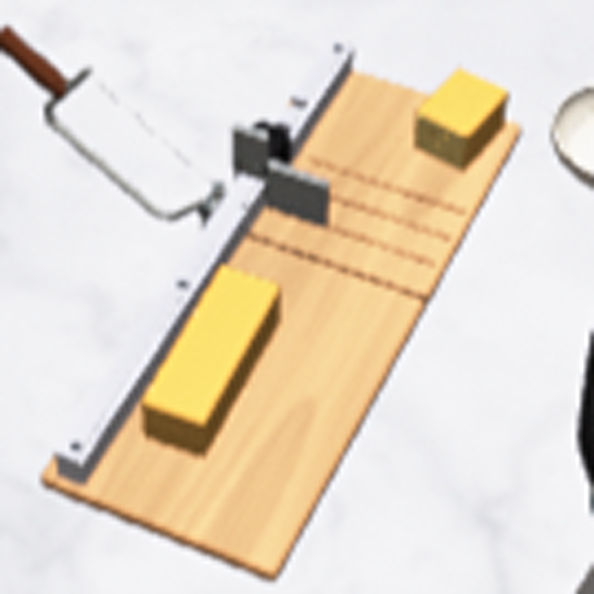

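The top crop shows the groove from (412,168) to (470,340) and the stop plate from (452,150) to (478,225). The scene crop shows the board corners at (275,577), (43,480) and (520,128), and the plate's top edge from (268,163) to (329,190). I'll cast rays through these.

```bash
cat > h.py <<'E'
import numpy as np
C={'top':(np.array([[617.94171634,0,323.91053574],[0,617.94171634,238.10765912],[0,0,1]]),np.array([[-0.17804976,-0.98401965,-0.00190139],[-0.91531929,0.16632774,-0.36677743],[0.36123245,-0.06356425,-0.93030678]]),np.array([0.18392385,0.53675761,1.77623862])),
'scene':(np.array([[465.44479866,0,307.40912208],[0,465.44479866,248.06827036],[0,0,1]]),np.array([[-0.82263523,-0.56826762,-0.01852529],[-0.40472464,0.60814949,-0.68289982],[0.399336,-0.55427981,-0.73027711]]),np.array([0.51453172,0.25518168,1.40603313]))}
def ray(cam,uv,z):
    K,R,t=C[cam]; uv=np.atleast_2d(uv).astype(float)
    d=np.linalg.solve(K,np.c_[uv,np.ones(len(uv))].T).T@R; o=-R.T@t
    return (o+d*((z-o[2])/d[:,2])[:,None])[:,:2]
def crop(cam,p):
    return (np.array(p,float)+.5)/4.4-.5+np.array((250,205) if cam=='top' else (265,205))
def fit(b,w):
    bc,wc=b-b.mean(0),w-w.mean(0)
    a=np.arctan2((bc[:,0]*wc[:,1]-bc[:,1]*wc[:,0]).sum(),(bc*wc).sum())
    R=np.array([[np.cos(a),-np.sin(a)],[np.sin(a),np.cos(a)]])
    return a,w.mean(0)-R@b.mean(0),R
E
python3 - <<'E'
from h import *
np.set_printoptions(precision=4,suppress=True)
pts=[('top',(113,488),(-.1,.27),.02),('top',(755,287),(-.1,-.21),.02),('top',(62,283),(.05,.27),.02),('top',(681,95),(.05,-.21),.02),
('scene',(275,577),(-.1,.27),.02),('scene',(43,480),(.085,.27),.02),('scene',(520,128),(-.1,-.21),.02),('scene',(428,298),(-.1,0),.02)]
b=np.array([p[2] for p in pts]); w=np.vstack([ray(p[0],crop(p[0],p[1]),p[3]) for p in pts])
a,o,R=fit(b,w); print('yaw',a,'o',o,'\nres mm',((w-o)@R-b)*1e3)
for cam in('top','scene'):
    m=[i for i,p in enumerate(pts) if p[0]==cam]; print(cam,fit(b[m],w[m])[:2])
def q(n,cam,p,z): print(n,cam,(ray(cam,crop(cam,p),z)-o)@R*1e3)
q('groove','top',[(412,168),(470,340)],.02)
q('lines','top',[(512,305),(545,290),(585,275)],.02)
q('groove','scene',[(247,237),(428,298)],.02)
q('lines','scene',[(436,263),(450,239),(465,212)],.02)
q('cheese','top',[(138,268),(322,208),(345,268),(163,330)],.065)
q('cheese','scene',[(222,267),(280,290),(205,425),(143,403)],.065)
q('plate top','scene',[(268,165),(328,192)],.073)
q('tab top','scene',[(235,127)],.102)
q('plate near end','top',[(474,222)],.073)
E
```

```text
yaw 0.137483838467291 o [0.5038 0.0187] 
res mm [[  2.6755  -3.2092]
 [  0.8156   2.9481]
 [  6.8883 -11.1056]
 [  5.0549   0.2038]
 [ -3.186    2.283 ]
 [ -7.7518   2.0634]
 [ -1.6678   8.0414]
 [ -2.8287  -1.2248]]
top (np.float64(0.13072831426677686), array([0.5078, 0.0163]))
scene (np.float64(0.14390252174136542), array([0.5001, 0.0214]))
groove top [[ 62.2211  -5.2069]
 [-73.302   -2.197 ]]
lines top [[-58.1227 -38.9401]
 [-54.8852 -64.8955]
 [-53.1839 -95.6822]]
groove scene [[  47.2438    2.5846]
 [-102.8287   -1.2248]]
lines scene [[-95.0567 -36.4755]
 [-95.5242 -64.15  ]
 [-95.533  -95.7326]]
cheese top [[ 35.0814 206.0209]
 [ 37.4263  71.0059]
 [ -9.6874  69.6224]
 [-13.4267 202.613 ]]
cheese scene [[ 33.7068  73.7838]
 [-14.3149  75.285 ]
 [-19.3836 208.8036]
 [ 28.0368 210.751 ]]
plate top scene [[ 44.4548 -28.6213]
 [ -8.6478 -22.7025]]
tab top scene [[ 72.6563 -28.7526]]
plate near end top [[ -8.1779 -25.2273]]
```

Emit:
{"name": "arm_command", "arguments": {"plan": [[0.45, -0.42, 0, 0, 0, 0.03, 0], [0.9, -0.85, 0, 0, 0, 0.06, 0], [1, -0.95, 0, 0, 0, 0.092, 0], [1, -0.95, 0, 0, 0, 0.092, 0]]}}

```text
clock: 0.6
eef_pos: [0.3437, -0.458, 0.3031]
orientation: [3.133, 0.223, 0.001]
force: [0.0, -1.1, -0.0]
grip_width: 0.0578
grasp_force: 0.0
```

```bash
cat >> h.py <<'E'
def go(bx,by,z,yaw=None,O=(.5025,.019),A=.140):
    "shift numbers in tool axes to put the TCP at board (bx,by), height z (m), tool x along board x"
    from rig import manip
    from scipy.spatial.transform import Rotation as Ro
    s=manip.state(); R0=Ro.from_rotvec(s['orientation']); c,n=np.cos(A),np.sin(A)
    w=np.array([O[0]+c*bx-n*by,O[1]+n*bx+c*by,z]); Rt=Ro.from_euler('z',A)*Ro.from_euler('x',np.pi)
    print('t',s['clock'],'eef',s['eef_pos'],'F',s['force'])
    d=s['eef_pos'][:2]-np.array(O); print('board xy now mm',1e3*np.array([c*d[0]+n*d[1],-n*d[0]+c*d[1]]))
    print('shift',R0.inv().apply(w-s['eef_pos'])/.12,'turn',(R0.inv()*Rt).as_rotvec()/np.pi)
E
python3 - <<'E'
from h import *
np.set_printoptions(precision=4,suppress=True)
go(.045,.015,.2)
# bow outline in plane y=0 -> (x,z)
K,R,t=C['scene'];A=.14;O=np.array([.5025,.019,0]);B=np.array([[np.cos(A),-np.sin(A),0],[np.sin(A),np.cos(A),0],[0,0,1]])
for p in[(210,205),(165,215),(50,110),(85,70),(3,30)]:
    d=R.T@np.linalg.solve(K,np.r_[crop('scene',p),1]);o=B.T@(-R.T@t-O);d=B.T@d;print(p,(o-d*o[1]/d[1])*1e3)
E
```

```text
t 0.6 eef [ 0.3437 -0.458   0.3031] F [ 0.0366 -1.1229 -0.0265]
board xy now mm [-223.8039 -450.1398]
shift [ 2.2477 -3.8718  0.8585] turn [ 0.0001 -0.0001  0.0007]
(210, 205) [81.3843  0.     39.4159]
(165, 215) [121.6313   0.       8.8076]
(50, 110) [220.6058   0.      83.9245]
(85, 70) [185.7354  -0.     141.3649]
(3, 30) [256.2738   0.     154.5962]
```

Emit:
{"name": "arm_command", "arguments": {"plan": [[0.28, -0.48, 0, 0, 0, 0, 0], [0.56, -0.97, 0, 0, 0, 0, 0], [0.56, -0.97, 0, 0, 0, 0, 0]]}}

```text
clock: 0.98
eef_pos: [0.3938, -0.3334, 0.3029]
orientation: [3.133, 0.226, 0.001]
force: [-0.5, 0.1, 0.1]
grip_width: 0.0274
grasp_force: 0.0
```

Emit:
{"name": "arm_command", "arguments": {"plan": [[0.28, -0.48, 0, 0, 0, 0, 0], [0.56, -0.97, 0, 0, 0, 0, 0], [0.56, -0.97, 0, 0, 0, 0, 0]]}}

```text
clock: 1.35
eef_pos: [0.4441, -0.209, 0.3027]
orientation: [-3.133, -0.226, -0.0]
force: [0.0, -0.4, 0.9]
grip_width: 0.0014
grasp_force: 0.0
```

Emit:
{"name": "arm_command", "arguments": {"plan": [[0.28, -0.48, 0, 0, 0, 0, 0], [0.56, -0.97, 0, 0, 0, 0, 0], [0.56, -0.97, 0, 0, 0, 0, 0]]}}

```text
clock: 1.72
eef_pos: [0.4944, -0.0846, 0.3024]
orientation: [-3.133, -0.226, 0.001]
force: [-0.3, -1.1, 0.8]
grip_width: 0.0007
grasp_force: 0.0
```

Emit:
{"name": "arm_command", "arguments": {"plan": [[0.28, -0.48, 0, 0, 0, 0, 0], [0.56, -0.95, 0.4, 0, 0, 0, 0], [0.56, -0.95, 0.8, 0, 0, 0, 0], [0.56, -0.95, 0.8, 0, 0, 0, 0]]}}

```text
clock: 2.22
eef_pos: [0.5431, 0.0356, 0.2025]
orientation: [3.134, 0.222, -0.012]
force: [-0.6, -0.5, 0.9]
grip_width: 0.0006
grasp_force: 0.0
```

```bash
python3 - <<'E'
from h import *
from rig import optics
import cv2
np.set_printoptions(precision=4,suppress=True)
go(.045,.015,.147)
a=optics.capture("scene")["color"][190:325,265:400]; b=optics.capture("top")["color"][180:315,260:395]
cv2.imwrite("pics/c1.png",np.hstack([cv2.resize(i,(400,400),interpolation=cv2.INTER_CUBIC) for i in(a,b)]))
E
```

```text
t 2.225 eef [0.5431 0.0356 0.2025] F [-0.5688 -0.535   0.8654]
board xy now mm [42.4684 10.7559]
shift [ 0.0247 -0.0351  0.462 ] turn [-0.0002  0.0024  0.0005]
```

View pics/c1.png

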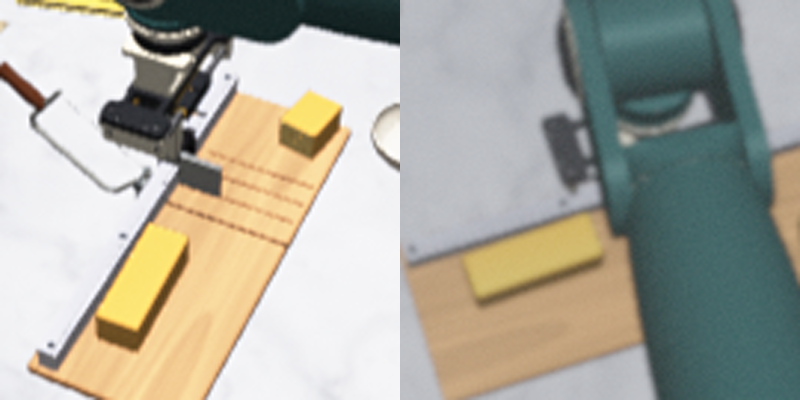

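The scene view (left half) shows the closed gripper at about (150,130), just on the +y side of the stop plate at (200,175). The cheese hasn't moved. I'll check this by projecting the fingertip.

```bash
python3 - <<'E'
from h import *
K,R,t=C['scene']
def pr(x,y,z):
    c,n=np.cos(.14),np.sin(.14); p=K@(R@np.array([.5025+c*x-n*y,.019+n*x+c*y,z])+t); return ((p[:2]/p[2]-[265,190])*2.963).round()
print('tcp',pr(.042,.011,.2025),'tip',pr(.042,.011,.1185),'tip corners',pr(.035,.028,.1185),pr(.035,-.007,.1185),'body corners',pr(.005,.105,.2025),pr(.08,.105,.2025),'tab',pr(.048,-.026,.102),pr(.078,-.026,.102))
E
```

```text
tcp [167.  95.] tip [167. 151.] tip corners [166. 163.] [180. 142.] body corners [161. 165.] [ 94. 142.] tab [176. 138.] [152. 130.]
```

Emit:
{"name": "arm_command", "arguments": {"plan": [[0.1, 0, 0.25, 0, 0, 0, 0], [0.1, 0, 0.46, 0, 0, 0, 0], [0.1, 0, 0.46, 0, 0, 0, 0], [0.1, 0.1, 0.46, 0, 0, 0, 0], [0.1, 0.1, 0.46, 0, 0, 0, 0]]}}

```text
clock: 2.95
eef_pos: [0.5582, 0.0249, 0.1535]
orientation: [3.134, 0.219, 0.004]
force: [-0.0, 1.1, -0.3]
grip_width: 0.0006
grasp_force: 0.0
```

Emit:
{"name": "arm_command", "arguments": {"plan": [[0, 0.03, 0, 0, 0, 0, 0], [0, 0.05, 0, 0, 0, 0, 0], [0, 0.05, 0, 0, 0, 0, 0]]}}

```text
clock: 3.32
eef_pos: [0.5584, 0.0201, 0.1516]
orientation: [-3.134, -0.221, -0.0]
force: [0.1, 0.4, -0.2]
grip_width: 0.0002
grasp_force: 0.0
```

Emit:
{"name": "arm_command", "arguments": {"plan": [[0, 0.03, 0, 0, 0, 0, 0], [0, 0.05, 0, 0, 0, 0, 0], [0, 0.05, 0, 0, 0, 0, 0]]}}

```text
clock: 3.7
eef_pos: [0.5593, 0.0141, 0.1515]
orientation: [3.134, 0.221, -0.0]
force: [-0.3, 0.5, 0.3]
grip_width: 0.0002
grasp_force: 0.0
```

Emit:
{"name": "arm_command", "arguments": {"plan": [[0, 0.03, 0, 0, 0, 0, 0], [0, 0.05, 0, 0, 0, 0, 0], [0, 0.05, 0, 0, 0, 0, 0]]}}

```text
clock: 4.08
eef_pos: [0.5601, 0.0081, 0.1515]
orientation: [-3.134, -0.221, 0.0]
force: [-0.6, -0.4, 0.2]
grip_width: 0.0005
grasp_force: 0.0
```

```bash
python3 -c "
from h import *
go(.055,-.03,.147)"
```

```text
t 4.075 eef [0.56011683 0.00814939 0.15153975] F [-0.62597437 -0.35742256  0.19799544]
board xy now mm [ 55.53897842 -18.78447445]
shift [-0.00453918  0.09346048  0.03783106] turn [-5.71538850e-07  1.75063245e-07  1.62497312e-04]
```

Emit:
{"name": "arm_command", "arguments": {"plan": [[0, 0.017, 0, 0, 0, 0, 0], [0, 0.017, 0, 0, 0, 0, 0]]}}

```text
clock: 4.32
eef_pos: [0.5604, 0.0063, 0.1515]
orientation: [-3.134, -0.221, 0.0]
force: [-0.2, -0.1, -0.1]
grip_width: 0.0004
grasp_force: 0.4
```

Emit:
{"name": "arm_command", "arguments": {"plan": [[0, 0.017, 0, 0, 0, 0, 0], [0, 0.017, 0, 0, 0, 0, 0]]}}

```text
clock: 4.58
eef_pos: [0.5606, 0.0048, 0.1516]
orientation: [-3.133, -0.221, 0.0]
force: [-0.5, 6.1, 1.1]
grip_width: 0.0005
grasp_force: 3.2
```

Emit:
{"name": "arm_command", "arguments": {"plan": [[0, 0.017, 0, 0, 0, 0, 0], [0, 0.017, 0, 0, 0, 0, 0]]}}

```text
clock: 4.82
eef_pos: [0.5609, 0.0024, 0.1516]
orientation: [-3.133, -0.221, 0.0]
force: [-0.0, 3.2, 0.2]
grip_width: -0.0001
grasp_force: 1.3
```

```bash
python3 - <<'E'
from h import *
from rig import optics
import cv2
go(.055,-.045,.150)
a=optics.capture("scene")["color"][205:275,290:370]
cv2.imwrite("pics/c2.png",cv2.resize(a,(686,600),interpolation=cv2.INTER_CUBIC))
E
```

```text
t 4.825 eef [0.56092302 0.00243477 0.15157356] F [-7.83924611e-05  3.19777978e+00  1.99029813e-01]
board xy now mm [ 55.53984449 -24.55568953]
shift [-0.0046607   0.17036897  0.01305997] turn [-9.90392490e-05 -8.09202952e-07  3.02607193e-04]
```

View pics/c2.png

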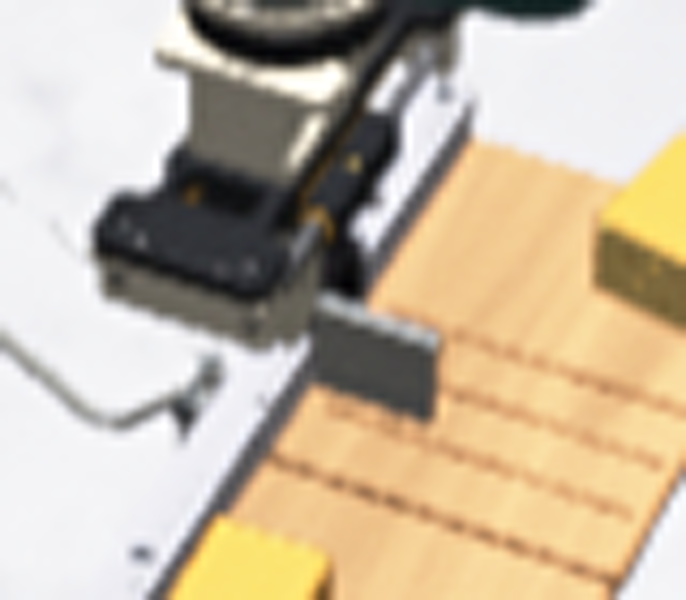

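The stop plate's near top corner is at about (437,350) in the crop, between the first portion line and the middle one. I'll measure it there.

```bash
python3 - <<'E'
from h import *
c,n=np.cos(.14),np.sin(.14);R=np.array([[c,-n],[n,c]])
f=lambda p,z:(ray('scene',(np.array(p)+.5)/8.575-.5+[290,205],z)-[.5025,.019])@R*1e3
print(f([(437,350),(316,310)],.073),f([(436,418)],.023))
print(f([(615,582),(280,460),(630,515),(660,465)],.02))
E
```

```text
[[ -6.1961345  -37.21976403]
 [ 45.7278751  -36.49051427]] [[ -3.45072439 -46.56764032]]
[[-99.8992195   -0.21099178]
 [ 44.53631257  -1.32579461]
 [-92.21880043 -34.76884646]
 [-93.07296687 -64.48221579]]
```

Emit:
{"name": "arm_command", "arguments": {"plan": [[0, 0.017, 0, 0, 0, 0, 0], [0, 0.017, 0, 0, 0, 0, 0]]}}

```text
clock: 5.12
eef_pos: [0.5613, 0.0, 0.1516]
orientation: [3.133, 0.221, 0.0]
force: [0.2, 1.6, -0.9]
grip_width: 0.0004
grasp_force: 0.6
```

Emit:
{"name": "arm_command", "arguments": {"plan": [[0, 0.05, 0, 0, 0, 0, 0], [0, 0.08, 0, 0, 0, 0, 0], [0, 0.08, 0, 0, 0, 0, 0]]}}

```text
clock: 5.5
eef_pos: [0.5627, -0.0098, 0.1516]
orientation: [3.133, 0.22, 0.0]
force: [0.3, 1.2, -0.1]
grip_width: 0.0007
grasp_force: 0.0
```

Emit:
{"name": "arm_command", "arguments": {"plan": [[0, 0.03, 0, 0, 0, 0, 0], [0, 0.06, 0, 0, 0, 0, 0], [0, 0.09, 0, 0, 0, 0, 0], [0, 0.1, 0, 0, 0, 0, 0], [0, 0.1, 0, 0, 0, 0, 0]]}}

```text
clock: 6.12
eef_pos: [0.5643, -0.0213, 0.1516]
orientation: [3.134, 0.221, 0.0]
force: [-0.2, 0.4, -0.5]
grip_width: 0.0001
grasp_force: 0.0
```

Emit:
{"name": "arm_command", "arguments": {"plan": [[0, 0.009, 0, 0, 0, 0, 0], [0, 0.009, 0, 0, 0, 0, 0]]}}

```text
clock: 6.38
eef_pos: [0.5644, -0.0222, 0.1516]
orientation: [3.134, 0.221, 0.0]
force: [0.0, -0.4, -0.4]
grip_width: 0.0004
grasp_force: 0.0
```

```bash
python3 - <<'E'
from h import *
from rig import optics
import cv2
go(.055,.0,.2)
a=optics.capture("scene")["color"][205:275,290:370]
cv2.imwrite("pics/c3.png",cv2.resize(a,(686,600),interpolation=cv2.INTER_CUBIC))
E
```

```text
t 6.375 eef [ 0.56442885 -0.02218747  0.15156667] F [ 0.01939775 -0.42661051 -0.39742418]
board xy now mm [ 55.57550859 -49.42623634]
shift [-0.00441546 -0.41187666 -0.40362427] turn [ 1.00328233e-05 -1.20967954e-05  2.82163331e-04]
```

View pics/c3.png

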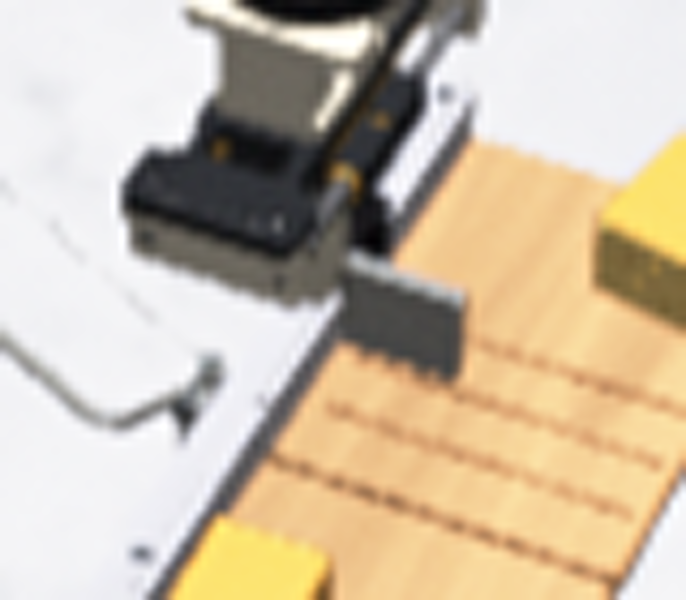

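The plate's near top corner is now at (464,307), close to over the middle line. I'll measure it against the previous picture.

```bash
python3 - <<'E'
from h import *
import cv2
c,n=np.cos(.14),np.sin(.14);R=np.array([[c,-n],[n,c]])
f=lambda p,z:(ray('scene',(np.array(p)+.5)/8.575-.5+[290,205],z)-[.5025,.019])@R*1e3
print(f([(464,307),(345,265)],.073),f([(460,381)],.023))
# image shift of the plate between c2 and c3
a,b=[cv2.imread(f'pics/{k}.png') for k in('c2','c3')]
T=a[330:430,330:460]; r=cv2.matchTemplate(b,T,cv2.TM_CCOEFF_NORMED);_,v,_,l=cv2.minMaxLoc(r);print(v,l,f([(437,350),(437+l[0]-330,350+l[1]-330)],.073))
E
```

```text
[[ -6.34775566 -63.25890105]
 [ 45.85066154 -64.15739339]] [[ -3.99120259 -69.39528148]]
0.9797082543373108 (356, 288) [[ -6.1961345  -37.21976403]
 [ -6.21167139 -62.58393859]]
```

Emit:
{"name": "arm_command", "arguments": {"plan": [[0, 0.017, 0, 0, 0, 0, 0], [0, 0.017, 0, 0, 0, 0, 0]]}}

```text
clock: 6.68
eef_pos: [0.5647, -0.0239, 0.1515]
orientation: [-3.133, -0.221, 0.0]
force: [-1.3, 4.4, -0.2]
grip_width: 0.0006
grasp_force: 2.6
```

```bash
python3 -c "
from h import *
go(-.06,.0,.2)"
```

```text
t 6.675 eef [ 0.56466867 -0.0238757   0.15154738] F [-1.28812698  4.42525793 -0.21681571]
board xy now mm [ 55.57739789 -51.1314141 ]
shift [-0.96275155 -0.42742766 -0.40330138] turn [-3.36004160e-04  6.58761477e-06  2.99676115e-04]
```

Emit:
{"name": "arm_command", "arguments": {"plan": [[0, -0.15, 0, 0, 0, 0, 0], [0, -0.15, -0.4, 0, 0, 0, 0], [0, -0.15, -0.45, 0, 0, 0, 0.5], [-0.4, -0.5, -0.45, 0, 0, 0, 1], [-0.8, -0.9, -0.45, 0, 0, 0, 1], [-0.84, -0.95, -0.45, 0, 0, 0, 1], [-0.84, -0.95, -0.45, 0, 0, 0, 1]]}}

```text
clock: 7.55
eef_pos: [0.4487, 0.0751, 0.2057]
orientation: [3.134, 0.223, 0.002]
force: [0.6, -0.1, 0.0]
grip_width: 0.0459
grasp_force: 0.0
```

Emit:
{"name": "arm_command", "arguments": {"plan": [[0, -0.4, 0, 0, 0, 0, 1], [0, -0.64, 0, 0, 0, 0, 1], [0, -0.64, 0, 0, 0, 0, 1], [0, -0.64, 0, 0, 0, 0, 1], [0, -0.64, 0, 0, 0, 0, 1]]}}

```text
clock: 8.18
eef_pos: [0.4386, 0.1497, 0.2054]
orientation: [3.134, 0.219, -0.0]
force: [0.0, -0.8, 0.5]
grip_width: 0.0924
grasp_force: 0.0
```

```bash
python3 - <<'E'
from h import *
from rig import optics
import cv2
go(-.045,.140,.118)
a=optics.capture("scene")["color"][190:340,260:410]
cv2.imwrite("pics/c4.png",cv2.resize(a,(600,600),interpolation=cv2.INTER_CUBIC))
E
```

```text
t 8.175 eef [0.43860673 0.1497098  0.20540181] F [ 0.00370669 -0.81233801  0.53247546]
board xy now mm [-45.02848546 138.34680457]
shift [ 4.20924490e-04 -1.39321036e-02  7.28345342e-01] turn [ 6.78834282e-05  8.29041511e-05 -1.41369476e-04]
```

View pics/c4.png

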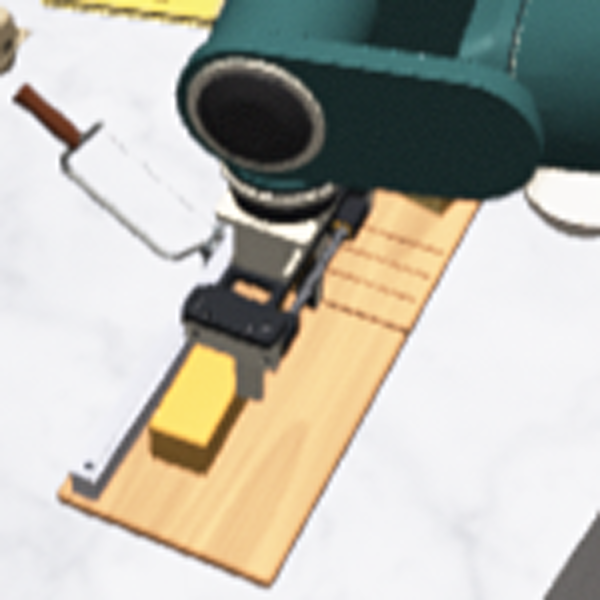

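The open gripper is at about (240,330), near side of the cheese at (195,400), with a visible finger at (250,390) clear of it. I'll lower it and push towards the rail.

Emit:
{"name": "arm_command", "arguments": {"plan": [[0, 0, 0.4, 0, 0, 0, 1], [0, 0, 0.72, 0, 0, 0, 1], [0, 0, 0.72, 0, 0, 0, 1], [0.1, 0, 0.72, 0, 0, 0, 1], [0.1, 0, 0.72, 0, 0, 0, 1]]}}

```text
clock: 8.85
eef_pos: [0.4516, 0.1524, 0.121]
orientation: [-3.133, -0.22, -0.004]
force: [-0.1, 0.7, 0.4]
grip_width: 0.0929
grasp_force: 0.0
```

Emit:
{"name": "arm_command", "arguments": {"plan": [[0.03, 0, 0, 0, 0, 0, 1], [0.06, 0, 0, 0, 0, 0, 1], [0.09, 0, 0, 0, 0, 0, 1], [0.12, 0, 0, 0, 0, 0, 1], [0.15, 0, 0, 0, 0, 0, 1], [0.15, 0, 0, 0, 0, 0, 1]]}}

```text
clock: 9.6
eef_pos: [0.4681, 0.1548, 0.1191]
orientation: [3.134, 0.221, 0.001]
force: [-0.8, -0.3, -1.0]
grip_width: 0.0927
grasp_force: 0.0
```

Emit:
{"name": "arm_command", "arguments": {"plan": [[0.02, 0, 0, 0, 0, 0, 1], [0.02, 0, 0, 0, 0, 0, 1]]}}

```text
clock: 9.85
eef_pos: [0.4703, 0.1551, 0.1191]
orientation: [3.134, 0.221, 0.0]
force: [-0.5, 0.3, -0.2]
grip_width: 0.0929
grasp_force: 0.1
```

Emit:
{"name": "arm_command", "arguments": {"plan": [[0.02, 0, 0, 0, 0, 0, 1], [0.02, 0, 0, 0, 0, 0, 1]]}}

```text
clock: 10.1
eef_pos: [0.4727, 0.1554, 0.1191]
orientation: [-3.134, -0.221, -0.0]
force: [0.6, -0.6, 0.0]
grip_width: 0.0929
grasp_force: 0.1
```

```bash
python3 -c "
from h import *
go(-.0075,.14,.118)"
```

```text
t 10.1 eef [0.47274758 0.15544425 0.11910403] F [ 0.56114981 -0.60898414  0.03298189]
board xy now mm [-10.42146406 139.26102105]
shift [ 0.02434796 -0.00613989  0.00920606] turn [-1.27008235e-05 -7.23822063e-05  2.34001371e-04]
```

Emit:
{"name": "arm_command", "arguments": {"plan": [[0.01, 0, 0, 0, 0, 0, 1], [0.02, 0, 0, 0, 0, 0, 1]]}}

```text
clock: 10.35
eef_pos: [0.4749, 0.1558, 0.1191]
orientation: [3.134, 0.221, -0.001]
force: [-10.7, 0.5, 5.2]
grip_width: 0.093
grasp_force: 5.9
```

Emit:
{"name": "arm_command", "arguments": {"plan": [[0.01, 0, 0, 0, 0, 0, 1], [0.02, 0, 0, 0, 0, 0, 1]]}}

```text
clock: 10.6
eef_pos: [0.4755, 0.156, 0.1191]
orientation: [3.133, 0.22, -0.01]
force: [-37.8, -4.9, 23.9]
grip_width: 0.0928
grasp_force: 19.3
```

```bash
python3 - <<'E'
from h import *
from rig import optics
import cv2
go(-.0075,.14,.118)
a=optics.capture("scene")["color"][240:330,270:360]
cv2.imwrite("pics/c5.png",cv2.resize(a,(600,600),interpolation=cv2.INTER_CUBIC))
E
```

```text
t 10.6 eef [0.47551303 0.15595402 0.11914793] F [-37.77379795  -4.8735313   23.89171437]
board xy now mm [ -7.61193582 139.37990947]
shift [ 0.00099585 -0.00516674  0.00956007] turn [-2.12326727e-05  2.09072983e-03  1.45374856e-05]
```

View pics/c5.png

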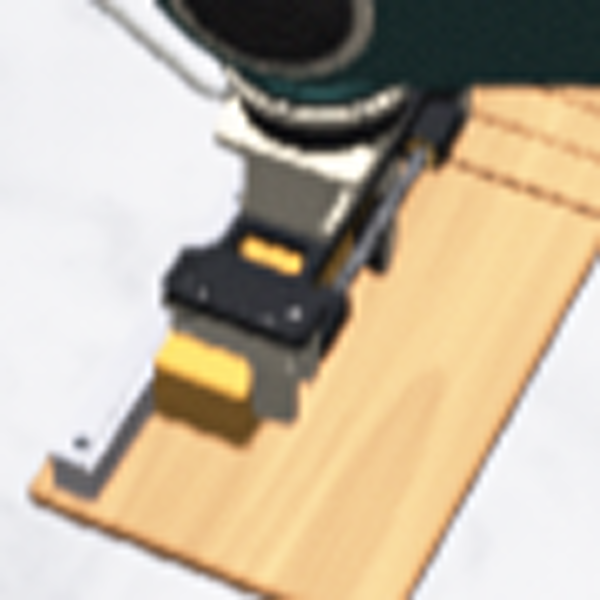

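The cheese is flush against the rail, with its end at (205,395) and the finger behind it at (280,390). I'll back off and go round to the end face.

Emit:
{"name": "arm_command", "arguments": {"plan": [[-0.2, 0, 0, 0, 0, 0, 1], [-0.25, 0, -0.3, 0, 0, 0, 0.5], [-0.25, 0, -0.6, 0, 0, 0, 0], [-0.25, -0.4, -0.6, 0, 0, 0, 0], [-0.1, -0.84, -0.6, 0, 0, 0, 0], [0.27, -0.84, -0.6, 0, 0, 0, 0], [0.27, -0.84, -0.6, 0, 0, 0, 0]]}}

```text
clock: 11.52
eef_pos: [0.4968, 0.2612, 0.1905]
orientation: [3.133, 0.222, -0.0]
force: [-0.8, -0.1, -0.2]
grip_width: 0.0375
grasp_force: 0.0
```

```bash
python3 - <<'E'
from h import *
from rig import manip,optics
import cv2
print(manip.state()['joint_pos'])
go(.025,.240,.118)
c,n=np.cos(.14),np.sin(.14);R=np.array([[c,-n],[n,c]])
im=optics.capture('scene')['color']; h=cv2.cvtColor(im,cv2.COLOR_BGR2HSV)
m=cv2.inRange(h,(20,130,150),(35,255,255)); m[:,:270]=0;m[:230]=0;m[340:]=0
k=cv2.findContours(m,0,2)[0]
for q in k:
    if cv2.contourArea(q)>60:
        p=cv2.boxPoints(cv2.minAreaRect(q)); print(p.round(),(ray('scene',p,.065)-[.5025,.019])@R*1e3)
E
```

```text
[ 4.38729643e-01 -7.86774575e-02  1.82273643e+00 -2.17353602e-04
  1.39793917e+00  1.86826305e+00]
t 11.525 eef [0.49683948 0.26124785 0.19050181] F [-0.77782503 -0.05882308 -0.1840829 ]
board xy now mm [ 28.19888645 240.66758139]
shift [-0.02646828  0.00533303  0.60419218] turn [0.00010306 0.00010336 0.00041391]
[[293. 294.]
 [313. 262.]
 [325. 269.]
 [305. 301.]] [[ 44.51936148 206.41678468]
 [ 46.78399001  62.62889779]
 [  0.38908047  74.1228637 ]
 [  0.78444197 215.32955637]]
```

Emit:
{"name": "arm_command", "arguments": {"plan": [[0, 0, 0, 0, 0, -0.05, 0], [0, 0, 0, 0, 0, -0.1, 0], [-0.02, 0, 0, 0, 0, -0.16, 0], [-0.02, 0, 0, 0, 0, -0.22, 0], [-0.02, 0, 0, 0, 0, -0.28, 0], [-0.02, 0, 0, 0, 0, -0.34, 0], [-0.02, 0, 0, 0, 0, -0.4, 0], [-0.02, 0, 0, 0, 0, -0.46, 0], [-0.02, 0, 0, 0, 0, -0.5, 0], [-0.02, 0, 0.3, 0, 0, -0.5, 0], [-0.02, 0, 0.6, 0, 0, -0.5, 0], [-0.02, 0, 0.6, 0, 0, -0.5, 0]]}}

```text
clock: 13.08
eef_pos: [0.4915, 0.2593, 0.1172]
orientation: [-2.059, -2.371, 0.005]
force: [0.9, -0.2, 0.5]
grip_width: 0.0004
grasp_force: 0.0
```

```bash
python3 -c "
from h import *
go(.025,.0825,.118)"
```

```text
t 13.075 eef [0.49147536 0.25928061 0.11720096] F [ 0.90789094 -0.17042823  0.4528371 ]
board xy now mm [ 22.61273221 239.46812091]
shift [-1.30808101  0.01941728 -0.00530886] turn [-0.0006368   0.00118009  0.50011004]
```

Emit:
{"name": "arm_command", "arguments": {"plan": [[-0.08, 0.02, 0, 0, 0, 0, 0], [-0.14, 0.02, 0, 0, 0, 0, 0], [-0.2, 0.02, 0, 0, 0, 0, 0], [-0.25, 0.02, 0, 0, 0, 0, 0], [-0.3, 0.02, 0, 0, 0, 0, 0], [-0.35, 0.02, 0, 0, 0, 0, 0], [-0.4, 0.02, 0, 0, 0, 0, 0], [-0.45, 0.02, 0, 0, 0, 0, 0], [-0.5, 0.02, 0, 0, 0, 0, 0], [-0.55, 0.02, 0, 0, 0, 0, 0], [-0.6, 0.02, 0, 0, 0, 0, 0], [-0.65, 0.02, 0, 0, 0, 0, 0], [-0.7, 0.02, 0, 0, 0, 0, 0], [-0.75, 0.02, 0, 0, 0, 0, 0], [-0.8, 0.02, 0, 0, 0, 0, 0], [-0.85, 0.02, 0, 0, 0, 0, 0], [-0.9, 0.02, 0, 0, 0, 0, 0], [-0.95, 0.02, 0, 0, 0, 0, 0], [-1.0, 0.02, 0, 0, 0, 0, 0]]}}

```text
clock: 15.45
eef_pos: [0.5121, 0.1412, 0.1191]
orientation: [-2.06, -2.372, 0.0]
force: [-0.6, 3.9, 2.9]
grip_width: 0.0003
grasp_force: 2.3
```

Emit:
{"name": "arm_command", "arguments": {"plan": [[-0.03, 0, 0, 0, 0, 0, 0], [-0.06, 0, 0, 0, 0, 0, 0], [-0.09, 0, 0, 0, 0, 0, 0], [-0.12, 0, 0, 0, 0, 0, 0], [-0.15, 0, 0, 0, 0, 0, 0], [-0.18, 0, 0, 0, 0, 0, 0], [-0.2, 0, 0, 0, 0, 0, 0]]}}

```text
clock: 16.32
eef_pos: [0.5155, 0.1176, 0.1191]
orientation: [2.06, 2.372, -0.0]
force: [-0.9, 4.2, 3.2]
grip_width: 0.0003
grasp_force: 2.2
```

```bash
python3 - <<'E'
from h import *
from rig import manip,optics
import cv2
go(.025,.0825,.118)
a=optics.capture("scene")["color"][205:305,280:380]
cv2.imwrite("pics/c6.png",cv2.resize(a,(600,600),interpolation=cv2.INTER_CUBIC))
E
```

```text
t 16.325 eef [0.5155014  0.11763168 0.11914983] F [-0.91144873  4.24153971  3.18473625]
board xy now mm [26.63757009 95.85240809]
shift [-0.11126061 -0.01372027  0.00958633] turn [7.65672425e-06 1.15766389e-05 5.00211483e-01]
```

View pics/c6.png

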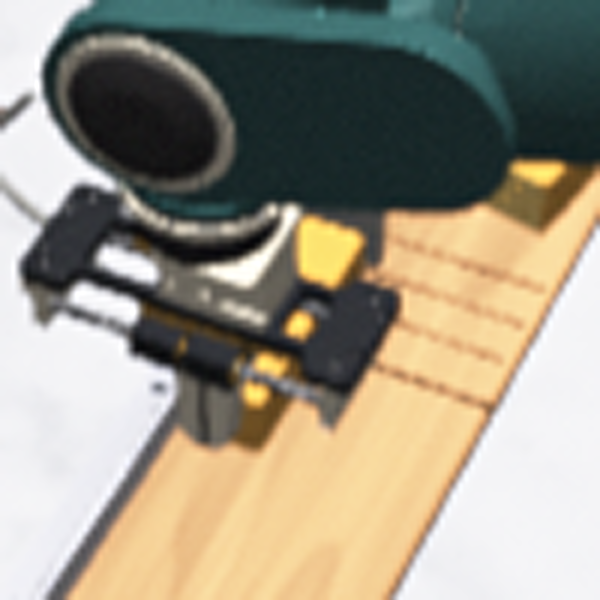

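The cheese's front is at about (335,245), just short of the stop plate at (372,235). I'll creep forward.

Emit:
{"name": "arm_command", "arguments": {"plan": [[-0.02, 0, 0, 0, 0, 0, 0], [-0.04, 0, 0, 0, 0, 0, 0], [-0.06, 0, 0, 0, 0, 0, 0], [-0.07, 0, 0, 0, 0, 0, 0]]}}

```text
clock: 16.88
eef_pos: [0.5166, 0.1094, 0.1191]
orientation: [-2.06, -2.372, 0.0]
force: [-1.6, 3.9, 2.9]
grip_width: 0.0006
grasp_force: 1.9
```

Emit:
{"name": "arm_command", "arguments": {"plan": [[-0.006, 0, 0, 0, 0, 0, 0], [-0.012, 0, 0, 0, 0, 0, 0]]}}

```text
clock: 17.12
eef_pos: [0.5168, 0.1081, 0.1191]
orientation: [-2.06, -2.372, 0.0]
force: [-0.9, 3.5, 1.4]
grip_width: 0.0005
grasp_force: 1.9
```

Emit:
{"name": "arm_command", "arguments": {"plan": [[-0.005, 0, 0, 0, 0, 0, 0], [-0.009, 0, 0, 0, 0, 0, 0]]}}

```text
clock: 17.38
eef_pos: [0.517, 0.107, 0.1191]
orientation: [-2.06, -2.372, 0.0]
force: [-0.4, 3.7, 1.2]
grip_width: 0.0006
grasp_force: 1.8
```

Emit:
{"name": "arm_command", "arguments": {"plan": [[-0.005, 0, 0, 0, 0, 0, 0], [-0.009, 0, 0, 0, 0, 0, 0]]}}

```text
clock: 17.62
eef_pos: [0.5171, 0.1059, 0.1191]
orientation: [-2.06, -2.372, 0.0]
force: [-0.7, 3.4, 1.3]
grip_width: 0.0004
grasp_force: 1.7
```

Emit:
{"name": "arm_command", "arguments": {"plan": [[-0.005, 0, 0, 0, 0, 0, 0], [-0.009, 0, 0, 0, 0, 0, 0]]}}

```text
clock: 17.88
eef_pos: [0.5173, 0.1049, 0.1191]
orientation: [-2.06, -2.372, 0.0]
force: [-1.0, 3.3, 0.1]
grip_width: 0.0001
grasp_force: 1.6
```

Emit:
{"name": "arm_command", "arguments": {"plan": [[-0.004, 0, 0, 0, 0, 0, 0], [-0.008, 0, 0, 0, 0, 0, 0]]}}

```text
clock: 18.12
eef_pos: [0.5174, 0.1042, 0.1191]
orientation: [-2.059, -2.372, -0.001]
force: [-0.7, 7.3, 0.9]
grip_width: 0.0004
grasp_force: 3.8
```

```bash
python3 -c "
from h import *
go(.025,.0825,.118)"
```

```text
t 18.125 eef [0.51742346 0.10416523 0.119149  ] F [-0.73803243  7.34627271  0.87307279]
board xy now mm [26.66166647 82.24950751]
shift [ 0.00209173 -0.01384623  0.00957552] turn [-1.43264847e-04 -1.73385824e-04  5.00238059e-01]
```

Emit:
{"name": "arm_command", "arguments": {"plan": [[0.1, 0, 0, 0, 0, 0, 0], [0.4, 0, 0, 0, 0, 0, 0], [0.6, 0, -0.4, 0, 0, 0, 0], [0.9, 0, -0.8, 0, 0, 0, 0], [1, 0, -1, 0, 0, 0, 0], [1, 0, -1, 0, 0, 0, 0]]}}

```text
clock: 18.88
eef_pos: [0.5007, 0.2239, 0.2408]
orientation: [2.057, 2.372, 0.004]
force: [0.0, -0.1, 0.4]
grip_width: 0.0004
grasp_force: 0.0
```

Emit:
{"name": "arm_command", "arguments": {"plan": [[0.4, 0, 0, 0, 0, 0, 0], [0.8, 0, -0.2, 0, 0, 0, 0], [1, 0, -0.4, 0, 0, 0, 0], [1, 0, -0.4, 0, 0, 0, 0], [1, 0, -0.4, 0, 0, 0, 0]]}}

```text
clock: 19.5
eef_pos: [0.4837, 0.3407, 0.2852]
orientation: [-2.06, -2.372, 0.004]
force: [0.3, -0.4, -0.5]
grip_width: 0.0007
grasp_force: 0.0
```

```bash
python3 - <<'E'
from rig import optics,manip
import cv2,numpy as np
s=manip.state(); print(s['clock'],s['force'])
a=optics.capture("scene")["color"][205:285,285:375]; b=optics.capture("top")["color"][205:285,290:380]
cv2.imwrite("pics/c7.png",np.hstack([cv2.resize(i,(400,356),interpolation=cv2.INTER_CUBIC) for i in(a,b)]))
E
```

```text
19.5 [ 0.28729489 -0.42635528 -0.49237979]
```

View pics/c7.png

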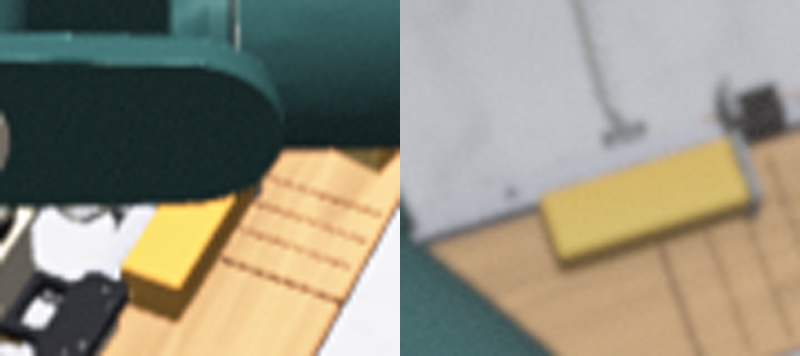

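The top view (right half) shows the cheese from (540,200) to (735,140) along the rail, with its cut end touching the plate at (745,190). One number check before handing in.

```bash
python3 - <<'E'
from h import *
c,n=np.cos(.14),np.sin(.14);R=np.array([[c,-n],[n,c]])
f=lambda p,z:(ray('top',(np.array(p)+.5)/4.444-.5+[290,205],z)-[.5025,.019])@R*1e3
print(f([(140,200),(328,137),(350,198),(162,260)],.065),f([(357,212)],.073))
E
```

```text
[[ 47.56839164  73.0125454 ]
 [ 50.91361554 -66.53826897]
 [  3.19701942 -65.72055574]
 [  0.98925159  72.38907987]] [[-10.66176248 -65.30533388]]
```

Within measurement error, the cheese lies along the rail (x ≈ 1–50) with its cut end at about y = -66. The stop face is at about -65.

```bash
python3 -c "
from rig import sign_off
print(sign_off())"
```

```text
the job is handed in; nothing more can be done
None
```

The job is handed in at about 19.5 s: by my measurements the end stop sits in its middle notch and the cheese lies square along the rail with its cut end against the stop; the arm is clear, and the sign-off gave no verdict.

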